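Turn a specimen carrier over on the turnover block

ROBOT

A 6-joint arm with a two-finger parallel gripper is mounted at the origin on the work surface. World frame = base frame: x ahead of the robot, y to its left, z up, the work surface at z = 0. Lengths are in m, angles in rad, forces in N, time in s.
With the tool pointing down it reaches from about 0.325 to 0.9 m from the base axis. Payload 6.1 kg.
Tool frame: the origin (TCP) lies midway between the tips of the shut fingers; the grasp point (between the pads) lies 19 mm behind it; z points along the fingers, y is the line along which they close (so a half turn about z gives the same grasp; the last joint's range is limited). The gripper opens to 85 mm and grips with 20 to 120 N. Pads are 22 mm wide; open, the fingers measure 114 mm over their backs; the gripper's body (76 mm by 85 mm) begins 54 mm behind the grasp point. The pads swing forward as they close: fully open they stand 13 mm farther back than shut.
Start: joints at [1.145, 0.22, 1.526, -0, 1.395, -0.126], TCP at [0.185, 0.597, 0.204] pointing down, gripper open.
Joint ranges: [-2.98, 2.98], [-0.91, 2.08], [0.09, 2.57], [-1.24, 4.39], [0.2, 2.65], [-2.68, 2.68]. Speed limits (rad/s): [2.57, 2.57, 3.01, 3.14, 3.14, 3.14].

INTERFACE

Orientations are given as [roll, pitch, yaw] about the fixed x, y, z axes, in that order (R = Rz(yaw) Ry(pitch) Rx(roll)).
In Python, from bench import * gives the robot as it stands. The module is installed in compiled form; this text tells all that it offers.
- The arm moves only by the tool play_rows, never from a script. Its argument "rows" is a list of rows, each an object with "linear": the shift along the world's x, y, z in units of 25 mm (1.0 is 25 mm), a list of three; "rotation": the turn, a rotation vector about the world's x, y, z in units of 6 degrees (1.0 is 6 degrees), a list of three; "grip": the closure, from -1 (fully open) to 1 (shut). A call has 1 to 20 rows; each row is the pose to reach, as a shift and turn from the pose commanded when the call began; what a row does not reach only later rows make up. A row lasts 1/12 s, in which the tool goes at most 41.7 mm and 7.16 degrees, less where a joint would pass 70% of its speed; a pose out of reach is approached as far as the arm can. A call with a gripper value outside its range is refused whole. The fingers move at their own pace and stop on an object; "grip_force" is the grip in N (left out, the last holds). Time passes only in rows, so rows that repeat a pose let the fingers close. It gives the time, the measured TCP pose, the force, the opening and the grip force at its end, in the units of the state.
- get_state(): the state, without advancing time (a new reading comes with each control period).
- get_image(name): name is "side" or "top"; returns (picture, depth): 400x640x3 uint8, red, green, blue; 400x640 float32, m along the optical axis (not along the pixel's ray), 0 where there is no reading.
- get_calibration(name): a dict with "camera_matrix" (3x3 intrinsics, pixels), "dist" ([k1, k2, p1, p2, k3] as OpenCV has them; the pictures are not rectified), "origin" and "attitude" of the camera in the world. Camera axes: x right, y up, looking along -z (the intrinsics and any distortion apply to the point x, -y, -z); pixel columns grow to the right and rows downward; lengths in m; the calibration is good to about 2 mm. A picture is of the moment at which its call begins. get_calibration takes no time and is no camera call.
- sign_off(): hands the job in; it is judged then, once.
Trained networks look in the newest picture that a camera, given by its name, has taken for a name from the list of things; names that differ only in an ending like _2 or _b are one class to them, and where a whole thing is asked for, a point or a joint stands for the part that bears it (a point fixed in the world has none). Each returns a list of dicts, best first, with "score" (0 to 1); they miss things now and then, are a little off and sometimes report something else, mostly with a low value. They report only what shows in the picture. A call takes as long as a camera call. They do not tell look-alikes from the thing itself.
- trace(camera, name): "pixels" (400x640 bool, what is visible of it) and "extent" ([left, top, right, bottom] in pixels, round what is visible of it).
The state is a dict: "time_s": time; "qpos": joint angles; "joint_vel": joint speeds; "joint_efforts": joint torques, N m; "position": TCP position; "ee_rot": TCP orientation; "contact_force": force on the tool from outside, world axes, zero at the start; "ft_torque": the same for the moment, N m; "finger_gap": finger opening in m; "grip_force": force on a finger pad.
Only numpy, scipy, OpenCV 4.12 (cv2) and the standard library are available. Lean on these libraries where they do the work, as an engineer would, in place of code of your own. Each camera call takes 0.05 s, during which the arm holds its last target. There are 200 camera calls.

TASK

The back of the oblong specimen carrier has to be inspected, so turn it over on the turnover block. Set it pad up on the block's upper deck, end on to the ramp, and push it over the crest so that it slides down and leans on the ramp, foot in the groove; once it has come to lean there, push its upstanding upper end on over, so that it falls and lies flat, pad down, on the landing plate. Leave the square carrier where it is.

Things in the scene. Friction and masses are not known exactly. Their poses are not given: they have to be found in the camera images.
- carrier: Part to turn over: oblong aluminium plate 80 (x) x 50 (y) x 10 mm (z), 105 g, black round pad 34 mm wide on one face. Origin: centre of the plain face; +z points out of the pad face, up at the start. Both ends alike. Grip it across its 50 mm width from above. On the deck along the block's x it tips when its middle passes the crest; more than 5 mm past, it may overshoot the groove.
- turnover: Fixed dark metal block, steel ramp, 90 mm wide (y), no side walls. Origin on the bench below the middle of the crest; z up, +x the way the ramp runs down. Flat upper deck 43 mm above the bench, x -75 to 0 mm (the crest); smooth 55 degree ramp down to x 27; groove floor 5 mm above the bench, x 27 to 37.5, ends at a 9 mm step up; landing plate 14 mm above the bench, x 37.5 to 155 mm.
- landing (a point): Middle of the landing plate's top, block x 96 mm. A carrier that has slid down leans at about 55 degrees, lower end in the groove, upper end 25 to 30 mm above deck height and reaching back about 20 mm behind the crest. Pushed there from behind, 10 to 20 mm above deck height, until the pusher's front is at about block x 45 mm, it pivots on the step and falls onto this plate.
- square_carrier: Bystander of the same make: square aluminium plate 50 x 50 x 10 mm with the same pad, loose on the bench. Origin at the centre of its underside, z up. A round one, 54 mm across and as thick, lies nearby too.
Mind the look-alikes: they are no part of the job. Leave any red look-alike of the carrier alone. Leave any blue look-alike of the turnover alone.

How it is judged:
By the outcome, as a careful person would: the job done as asked, in the order asked, and still so for the second after the job is handed in, with the robot touching nothing.
It also fails if it takes over 51 s, if anything falls off the work surface, if the arm or the gripper's body presses on something with over 40 N, if the wrist force passes 120 N, or if a joint passes its speed limit or range.

## Working session

There is one attempt and no reset: what is moved stays moved. The work goes in short steps, Python scripts to look and compute and a tool call to move; the robot and the scene stay as the last step left them, time stands still between calls to the robot, and variables do not carry over. Pictures are saved under pics/ and viewed, at most 10 in all, crops included, and the job is handed in when it is done.

Besides the shell and the picture viewer there is one more tool, called after ">>>" as a command line: name --argument value ..., lists and objects as JSON in quotes. play_rows: Moves the arm, as the interface text tells. Its arguments: {"type":"object","properties":{"rows":{"type":"array","items":{"type":"object","properties":{"linear":{"type":"array","items":{"type":"number"}},"rotation":{"type":"array","items":{"type":"number"}},"grip":{"type":"number"}}}},"grip_force":{"type":"number"}},"required":["rows"]}

```bash
mkdir -p pics
cat > h.py <<'E'
from bench import *
import numpy as np, cv2
def pts(name,depth,mask):
    c=get_calibration(name);K=np.array(c["camera_matrix"]);D=np.array(c["dist"],float)
    v,u=np.nonzero(mask&(depth>0));d=depth[v,u]
    n=cv2.undistortPoints(np.stack([u,v],1).astype(float)[:,None],K,D)[:,0]
    P=np.stack([n[:,0]*d,-n[:,1]*d,-d],1)
    A=np.array(c["attitude"],float)
    if A.shape==(3,3): R=A
    else:
        from scipy.spatial.transform import Rotation as Ro
        R=Ro.from_euler('xyz',A).as_matrix()
    return P@R.T+np.array(c["origin"]),u,v
E
python3 - <<'E'
from h import *
print(get_calibration("top"),get_calibration("side"))
out=[]
for cam in("top","side"):
    im,d=get_image(cam)
    np.savez(cam+"0.npz",im=im,d=d)
    for n in("carrier","turnover","square_carrier"):
        for r in trace(cam,n)[:3]:
            m=np.array(r["pixels"]);P,u,v=pts(cam,d,m)
            if len(P)==0: continue
            zt=np.percentile(P[:,2],90);T=P[abs(P[:,2]-zt)<.006]
            (c,s,a)=cv2.minAreaRect((T[:,:2]*1000).astype(np.float32))
            print(cam,n,round(r["score"],2),r["extent"],"z10/50/90",np.percentile(P[:,2],[10,50,90]).round(4),"toprect",np.round(c,1),np.round(s,1),round(a,1),"rgb",im[m].mean(0).round())
    out.append(im)
cv2.imwrite("pics/a.png",cv2.cvtColor(out[0],cv2.COLOR_RGB2BGR))
cv2.imwrite("pics/b.png",cv2.cvtColor(out[1],cv2.COLOR_RGB2BGR))
print(get_state())
E
```

```text
{'camera_matrix': array([[410.62084657,   0.        , 320.90342014],
       [  0.        , 410.62084657, 199.30332547],
       [  0.        ,   0.        ,   1.        ]]), 'dist': array([-0.08132191,  0.        ,  0.        ,  0.        ,  0.        ]), 'origin': array([ 0.25863582, -0.1015645 ,  1.05397682]), 'attitude': array([ 0.15009421,  0.01076394, -1.5608766 ])} {'camera_matrix': array([[411.8292217 ,   0.        , 315.26013206],
       [  0.        , 411.8292217 , 201.11501278],
       [  0.        ,   0.        ,   1.        ]]), 'dist': array([-0.05998879,  0.        ,  0.        ,  0.        ,  0.        ]), 'origin': array([-0.03855639, -0.61790215,  0.79333341]), 'attitude': array([ 0.75413875, -0.01865996, -0.69398392])}
top carrier 0.62 [373.9, 120.1, 406.2, 154.1] z10/50/90 [0.0081 0.0111 0.014 ] toprect [ 587.9 -262.4] [80.  52.4] 40.0 rgb [90. 89. 87.]
top carrier 0.55 [321.7, 121.1, 354.1, 156.0] z10/50/90 [0.0073 0.0112 0.0137] toprect [ 578.3 -129.9] [50.4 80.9] 61.0 rgb [91. 50. 45.]
top turnover 0.74 [203.5, 143.3, 294.0, 191.6] z10/50/90 [0.0102 0.0168 0.0449
[... 1045 characters left out ...]
18. 118.]
{'time_s': 0.4, 'qpos': array([ 1.14491033e+00,  2.20515915e-01,  1.52665066e+00,  3.20414452e-05,
        1.39472770e+00, -1.26089379e-01]), 'joint_vel': array([ 0.00064011, -0.00123473, -0.00270692, -0.00148324, -0.00246679,
        0.00113266]), 'joint_efforts': array([-9.42597508e-04, -4.96146119e+01, -3.89100873e+01, -2.17111401e-04,
        4.10305074e-03,  1.31031808e-05]), 'position': array([0.18452157, 0.59703126, 0.20414793]), 'ee_rot': array([-3.14129740e+00, -6.92242869e-05,  2.84179041e+00]), 'contact_force': array([-0.19402534, -0.74009899, -0.54607281]), 'ft_torque': array([-0.01920952,  0.00114781,  0.03172185]), 'grip_force': 0.0, 'finger_gap': 0.08563228998704304}
```

View pics/a.png

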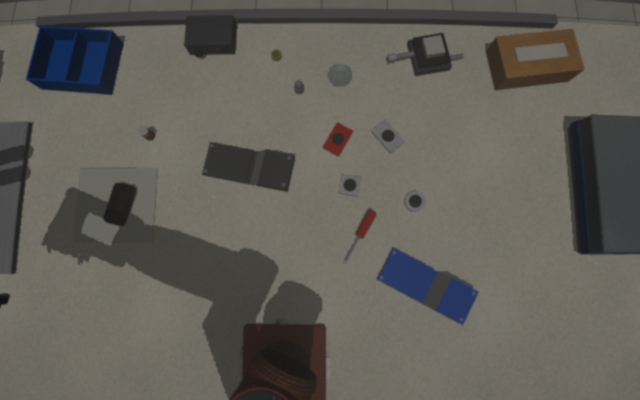

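View pics/b.png

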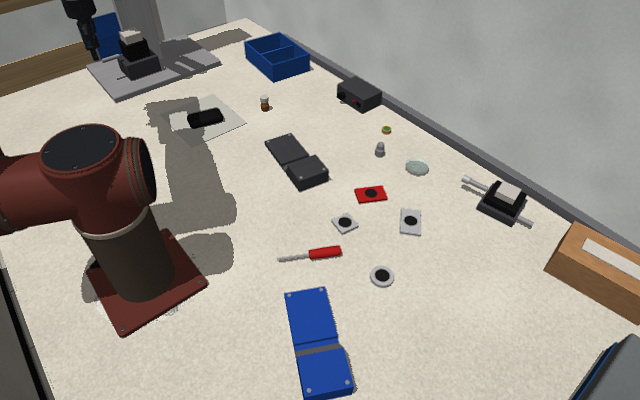

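The pictures show the grey oblong carrier at top (388,136). It is next to the red look-alike (338,139), the square carrier (350,185) and the round one (415,201). The dark turnover block is at top (249,166), with its deck on the right (‑y) side and its landing plate on the left.

Run:
```python
from h import *
for cam in("top","side"):
    f=np.load(cam+"0.npz");im,d=f["im"],f["d"]
    get_image(cam)
    for n in("carrier","turnover"):
        for r in trace(cam,n)[:2]:
            m=np.array(r["pixels"]);P,u,v=pts(cam,d,m)
            c=im[m].mean(0)
            if c.max()-c.min()>25: continue
            P*=1000
            if n=="carrier":
                T=P[P[:,2]>5]
            else:
                T=P[P[:,2]>38]
                L=P[(P[:,2]>9)&(P[:,2]<20)]
                print("land z",np.median(L[:,2]),"med",np.median(L,0),cv2.minAreaRect(L[:,:2].astype(np.float32)))
                A=cv2.minAreaRect(P[P[:,2]>9][:,:2].astype(np.float32));print("whole",A,cv2.boxPoints(A))
            B=cv2.minAreaRect(T[:,:2].astype(np.float32))
            print(cam,n,"z",np.median(T[:,2]),B);print(cv2.boxPoints(B))
```

```text
land z 15.085352341236868 med [509.71575403 151.97428396  15.08535234] ((502.14410400390625, 103.20111083984375), (229.33921813964844, 90.9236068725586), 78.8038101196289)
whole ((502.3934020996094, 103.20333099365234), (229.4461212158203, 91.3398666381836), 79.19721221923828) [[436.0304      -0.92674255]
 [525.7515     -18.046494  ]
 [568.7564     207.3334    ]
 [479.03528    224.45316   ]]
top turnover z 43.9435386337822 ((488.23779296875, 28.77301025390625), (77.89863586425781, 91.27729797363281), 79.16703033447266)
[[436.09207     -0.90457916]
 [525.74274    -18.05983   ]
 [540.38354     58.4506    ]
 [450.73285     75.60585   ]]
side carrier z 9.14439161868752 ((585.4524536132812, -262.71484375), (82.18506622314453, 46.180686950683594), 41.66144561767578)
[[ 539.404   -272.77972]
 [ 570.1016  -307.28064]
 [ 631.5009  -252.64996]
 [ 600.8033  -218.14905]]
land z 12.99467176446023 med [506.52395194 144.04116193  12.99467176] ((502.0643310546875, 101.83648681640625), (234.94664001464844, 92.2959213256836), 79.47579193115234)
whole ((502.15802001953125, 101.73206329345703), (235.1177978515625, 92.51826477050781), 79.47579193115234) [[435.20483   -5.399971]
 [526.16675  -22.298515]
 [569.1112   208.8641  ]
 [478.1493   225.76263 ]]
side turnover z 41.870468350216186 ((488.33270263671875, 25.25264549255371), (79.27134704589844, 92.3930435180664), 78.551025390625)
[[435.18793   -4.424568]
 [525.7425   -22.764141]
 [541.4775    54.92986 ]
 [450.9229    73.26943 ]]
```

>>> play_rows --rows '[{"linear":[16.1,-34.4,-1.2],"rotation":[0,0,-20.4],"grip":-1},{"linear":[16.1,-34.4,-1.2],"rotation":[0,0,-20.4],"grip":-1},{"linear":[16.1,-34.4,-1.2],"rotation":[0,0,-20.4],"grip":-1},{"linear":[16.1,-34.4,-1.2],"rotation":[0,0,-20.4],"grip":-1},{"linear":[16.1,-34.4,-1.2],"rotation":[0,0,-20.4],"grip":-1},{"linear":[16.1,-34.4,-1.2],"rotation":[0,0,-20.4],"grip":-1},{"linear":[16.1,-34.4,-1.2],"rotation":[0,0,-20.4],"grip":-1},{"linear":[16.1,-34.4,-1.2],"rotation":[0,0,-20.4],"grip":-1},{"linear":[16.1,-34.4,-1.2],"rotation":[0,0,-20.4],"grip":-1},{"linear":[16.1,-34.4,-1.2],"rotation":[0,0,-20.4],"grip":-1},{"linear":[16.1,-34.4,-1.2],"rotation":[0,0,-20.4],"grip":-1},{"linear":[16.1,-34.4,-1.2],"rotation":[0,0,-20.4],"grip":-1},{"linear":[16.1,-34.4,-1.2],"rotation":[0,0,-20.4],"grip":-1},{"linear":[16.1,-34.4,-1.2],"rotation":[0,0,-20.4],"grip":-1},{"linear":[16.1,-34.4,-1.2],"rotation":[0,0,-20.4],"grip":-1},{"linear":[16.1,-34.4,-1.2],"rotation":[0,0,-20.4],"grip":-1},{"linear":[16.1,-34.4,-1.2],"rotation":[0,0,-20.4],"grip":-1},{"linear":[16.1,-34.4,-1.2],"rotation":[0,0,-20.4],"grip":-1},{"linear":[16.1,-34.4,-1.2],"rotation":[0,0,-20.4],"grip":-1},{"linear":[16.1,-34.4,-1.2],"rotation":[0,0,-20.4],"grip":-1}]'

```text
time_s: 2.37
position: [0.5382, -0.1595, 0.1781]
ee_rot: [3.141, -0.0, 0.705]
contact_force: [1.1, -0.5, 0.5]
finger_gap: 0.0852
grip_force: 0.0
```

>>> play_rows --rows '[{"linear":[1.95,-4.1,-4],"rotation":[0,0,0],"grip":-1},{"linear":[1.95,-4.1,-4],"rotation":[0,0,0],"grip":-1},{"linear":[1.95,-4.1,-4],"rotation":[0,0,0],"grip":-1},{"linear":[1.95,-4.1,-4],"rotation":[0,0,0],"grip":-1},{"linear":[1.95,-4.1,-4],"rotation":[0,0,0],"grip":-1},{"linear":[1.95,-4.1,-4],"rotation":[0,0,0],"grip":-1},{"linear":[1.95,-4.1,-4],"rotation":[0,0,0],"grip":-1}]'

```text
time_s: 2.95
position: [0.5865, -0.2594, 0.0786]
ee_rot: [3.142, -0.0, 0.705]
contact_force: [0.4, 0.3, 1.3]
finger_gap: 0.0853
grip_force: 0.0
```

Run:
```python
from h import *
s=get_state();print(s["position"],s["ee_rot"],s["joint_vel"].round(3))
o=[]
for cam in("top","side"):
    im,d=get_image(cam);o.append(im)
    for r in trace(cam,"carrier")[:3]:
        m=np.array(r["pixels"]);P,u,v=pts(cam,d,m);P*=1000
        T=P[(P[:,2]>4)&(P[:,2]<16)]
        if len(T)>20:print(cam,r["score"],len(T),cv2.minAreaRect(T[:,:2].astype(np.float32)),im[m].mean(0).round(),np.median(T[:,2]))
c=np.vstack([cv2.resize(o[0][80:200,280:440],(800,600))[:300*2],])
cv2.imwrite("pics/c.png",cv2.cvtColor(np.hstack([cv2.resize(o[0][90:210,320:440],(400,400)),cv2.resize(o[1][140:260,340:460],(400,400))]),cv2.COLOR_RGB2BGR))
```

```text
[ 0.58654245 -0.25939782  0.07856348] [ 3.14153885e+00 -3.48029740e-04  7.05469952e-01] [ 0.015 -0.034  0.     0.001 -0.003 -0.002]
side 0.72 461 ((586.8987426757812, -262.69342041015625), (83.33303833007812, 46.653316497802734), 40.2973747253418) [134. 133. 132.] 8.987591330365529
side 0.64 414 ((577.61474609375, -131.16799926757812), (52.16855239868164, 79.73824310302734), 62.356712341308594) [86. 23. 22.] 8.88936350306696
```

View pics/c.png

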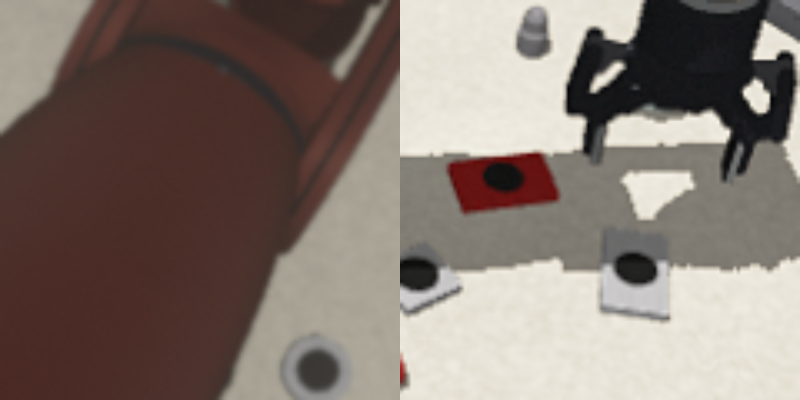

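The side crop shows the open fingers straddling the carrier (635,270 in the crop) across its width.

>>> play_rows --rows '[{"linear":[0.02,-0.12,-1],"rotation":[0,0,0],"grip":-1},{"linear":[0.02,-0.12,-2],"rotation":[0,0,0],"grip":-1},{"linear":[0.02,-0.12,-2.8],"rotation":[0,0,0],"grip":-1},{"linear":[0.02,-0.12,-3.16],"rotation":[0,0,0],"grip":-1},{"linear":[0.02,-0.12,-3.16],"rotation":[0,0,0],"grip":-0.2},{"linear":[0.02,-0.12,-3.16],"rotation":[0,0,0],"grip":0.2},{"linear":[0.02,-0.12,-3.16],"rotation":[0,0,0],"grip":0.3},{"linear":[0.02,-0.12,-3.16],"rotation":[0,0,0],"grip":0.3},{"linear":[0.02,-0.12,-3.16],"rotation":[0,0,0],"grip":0.3},{"linear":[0.02,-0.12,-3.16],"rotation":[0,0,0],"grip":0.3}]' --grip_force 40

```text
time_s: 3.98
position: [0.5876, -0.2632, 0.0002]
ee_rot: [3.14, -0.001, 0.705]
contact_force: [0.5, -0.6, 0.4]
finger_gap: 0.03
grip_force: 0.0
```

Run:
```python
from h import *
im,d=get_image("side")
for r in trace("side","carrier")[:3]:
        m=np.array(r["pixels"]);P,u,v=pts("side",d,m);P*=1000
        print(r["score"],r["extent"],len(P),cv2.minAreaRect(P[:,:2].astype(np.float32)),np.percentile(P[:,2],[10,50,90]))
s=get_state();print(s)
cv2.imwrite("pics/d.png",cv2.cvtColor(cv2.resize(im[140:260,340:500],(800,600)),cv2.COLOR_RGB2BGR))
```

```text
0.88 [355.7, 185.9, 386.6, 203.5] 477 ((582.0739135742188, -128.4770965576172), (63.182228088378906, 85.21537780761719), 60.898468017578125) [ 4.93150827  8.8248727  11.03554329]
0.72 [400.1, 211.2, 421.9, 237.4] 419 ((586.4115600585938, -262.6200256347656), (81.61168670654297, 46.8773193359375), 41.010948181152344) [ 6.01906424  8.74337389 10.95516539]
{'time_s': 4.0833, 'qpos': array([-5.43531774e-01,  4.75156890e-01,  1.61336797e+00, -8.04730072e-06,
        1.05214616e+00,  3.21779687e-01]), 'joint_vel': array([-0.00076889,  0.00468354,  0.00390834, -0.00177141, -0.00092599,
       -0.00093816]), 'joint_efforts': array([ 1.51662243e-02, -5.56663656e+01, -3.32124138e+01,  7.21941942e-04,
       -8.11181642e-03,  9.18666069e-05]), 'position': array([ 5.87233564e-01, -2.62998826e-01, -3.90160518e-04]), 'ee_rot': array([ 3.14071612e+00, -2.84836323e-04,  7.05488977e-01]), 'contact_force': array([0.21228771, 0.64028957, 0.6666688 ]), 'ft_torque': array([-0.05746846, -0.02319822, -0.05116479]), 'grip_force': 0.0, 'finger_gap': 0.02987869892513978}
```

View pics/d.png

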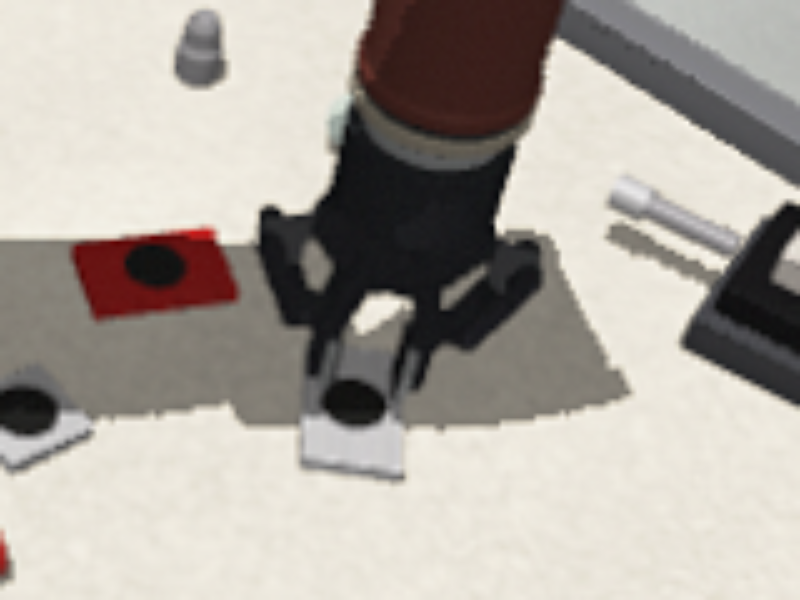

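Run:
```python
from h import *
im,d=get_image("side")
m=(im.max(2)<70)
P,u,v=pts("side",d,m)
s=get_state();t=s["position"];y=s["ee_rot"][2]
q=P-t; a=(q[:,0]*np.cos(y)+q[:,1]*np.sin(y))*1000; b=(q[:,0]*np.sin(y)-q[:,1]*np.cos(y))*1000;z=P[:,2]*1000
k=(abs(a)<30)&(abs(b)<60)&(z<60)
for lo in range(-50,50,5):
    j=k&(b>=lo)&(b<lo+5)
    if j.any(): i=np.argsort(z[j])[:6]; print(lo,j.sum(),[(round(z[j][n]),round(a[j][n])) for n in i])
```

```text
-30 11 [(40, -9), (43, -9), (45, -7), (48, -7), (49, 3), (49, 6)]
-25 13 [(7, 24), (7, 28), (8, 20), (32, -6), (37, -9), (39, -8)]
-20 7 [(8, 4), (9, 0), (10, -5), (33, -15), (33, -12), (49, -13)]
-15 12 [(8, 19), (9, 1), (9, 3), (10, -3), (10, 3), (10, 13)]
-10 14 [(8, 2), (8, 9), (8, 16), (9, 8), (9, 11), (9, -2)]
-5 20 [(7, 11), (7, -10), (8, 3), (8, 17), (8, -8), (9, 6)]
0 16 [(7, -8), (8, 0), (8, -3), (9, 16), (10, -1), (10, 17)]
5 17 [(7, 5), (7, 12), (8, -9), (9, 4), (9, -6), (9, 11)]
10 23 [(8, 16), (8, -1), (9, -2), (9, 5), (9, 2), (9, 8)]
15 6 [(7, 11), (8, -1), (9, 9), (33, -12), (44, -12), (57, -13)]
20 9 [(39, -10), (40, -7), (45, -8), (46, -9), (51, -10), (52, -7)]
25 9 [(38, -8), (43, -9), (44, -10), (48, -10), (48, -7), (51, -6)]
```

>>> play_rows --rows '[{"linear":[0,0,1.2],"rotation":[0,0,0],"grip":0.3},{"linear":[0,0,1.2],"rotation":[0,0,0],"grip":-0.41},{"linear":[0,0,1.2],"rotation":[0,0,0],"grip":-0.41},{"linear":[0,0,1.2],"rotation":[0,0,0],"grip":-0.41},{"linear":[0,0,1.2],"rotation":[0,0,0],"grip":-0.41},{"linear":[0,0,0.5],"rotation":[0,0,0],"grip":-0.41},{"linear":[0,0,0],"rotation":[0,0,0],"grip":-0.41},{"linear":[0,0,0],"rotation":[0,0,0],"grip":-0.41},{"linear":[0,0,0],"rotation":[0,0,0],"grip":-0.41}]'

```text
time_s: 4.88
position: [0.5852, -0.2617, -0.0032]
ee_rot: [-3.137, 0.001, 0.706]
contact_force: [-0.8, 0.5, -0.2]
finger_gap: 0.0603
grip_force: 0.0
```

>>> play_rows --rows '[{"linear":[0,0,-0.05],"rotation":[0,0,0],"grip":-0.41},{"linear":[0,0,-0.1],"rotation":[0,0,0],"grip":-0.41},{"linear":[0,0,-0.1],"rotation":[0,0,0],"grip":-0.41}]'

```text
time_s: 5.13
position: [0.5873, -0.263, -0.0031]
ee_rot: [3.141, -0.0, 0.706]
contact_force: [-0.5, 0.4, 0.3]
finger_gap: 0.06
grip_force: 0.0
```

>>> play_rows --rows '[{"linear":[0,0,-0.05],"rotation":[0,0,0],"grip":-0.41},{"linear":[0,0,-0.08],"rotation":[0,0,0],"grip":-0.41},{"linear":[0,0,-0.08],"rotation":[0,0,0],"grip":-0.41}]'

```text
time_s: 5.38
position: [0.5869, -0.2628, -0.0054]
ee_rot: [3.141, -0.0, 0.706]
contact_force: [1.5, 0.5, -0.2]
finger_gap: 0.0602
grip_force: 0.0
```

>>> play_rows --rows '[{"linear":[0,0,-0.04],"rotation":[0,0,0],"grip":-0.41},{"linear":[0,0,-0.08],"rotation":[0,0,0],"grip":-0.41},{"linear":[0,0,-0.08],"rotation":[0,0,0],"grip":-0.41}]'

```text
time_s: 5.63
position: [0.5867, -0.2627, -0.0078]
ee_rot: [-3.141, 0.0, 0.706]
contact_force: [0.4, -0.5, -0.2]
finger_gap: 0.0599
grip_force: 0.0
```

>>> play_rows --rows '[{"linear":[0,0,-0.04],"rotation":[0,0,0],"grip":-0.41},{"linear":[0,0,-0.06],"rotation":[0,0,0],"grip":-0.41},{"linear":[0,0,-0.06],"rotation":[0,0,0],"grip":-0.41}]'

```text
time_s: 5.88
position: [0.5868, -0.2627, -0.0092]
ee_rot: [-3.141, 0.0, 0.706]
contact_force: [-0.4, 0.7, 0.5]
finger_gap: 0.0603
grip_force: 0.0
```

>>> play_rows --rows '[{"linear":[0,0,0],"rotation":[0,0,0],"grip":-0.25},{"linear":[0,0,0],"rotation":[0,0,0],"grip":-0.1},{"linear":[0,0,0],"rotation":[0,0,0],"grip":0.0},{"linear":[0,0,0],"rotation":[0,0,0],"grip":0.0},{"linear":[0,0,0],"rotation":[0,0,0],"grip":0.0}]' --grip_force 30

```text
time_s: 6.3
position: [0.5869, -0.2628, -0.009]
ee_rot: [3.142, -0.0, 0.706]
contact_force: [0.1, -0.4, 0.1]
finger_gap: 0.0428
grip_force: 0.0
```

>>> play_rows --rows '[{"linear":[0,0,0],"rotation":[0,0,0],"grip":-0.41},{"linear":[0,0,0],"rotation":[0,0,0],"grip":-0.41},{"linear":[0,0,0],"rotation":[0,0,0],"grip":-0.41},{"linear":[0,0,-0.08],"rotation":[0,0,0],"grip":-0.41},{"linear":[0,0,-0.12],"rotation":[0,0,0],"grip":-0.41},{"linear":[0,0,-0.12],"rotation":[0,0,0],"grip":-0.41}]'

```text
time_s: 6.8
position: [0.5866, -0.2626, -0.0125]
ee_rot: [-3.141, 0.0, 0.705]
contact_force: [-0.4, -0.0, 0.6]
finger_gap: 0.0598
grip_force: 0.0
```

Run:
```python
from h import *
im,d=get_image("side")
u0,v0=380,150
cv2.imwrite("pics/e.png",cv2.cvtColor(cv2.resize(im[180:245,385:450],(600,600),interpolation=cv2.INTER_NEAREST),cv2.COLOR_RGB2BGR))
m=np.zeros((400,640),bool);m[180:245,385:450]=1
P,u,v=pts("side",d,m);s=get_state();t=s["position"];y=s["ee_rot"][2]
q=P-t;a=(q[:,0]*np.cos(y)+q[:,1]*np.sin(y))*1000;b=(q[:,0]*np.sin(y)-q[:,1]*np.cos(y))*1000;z=P[:,2]*1000
print(t,s["contact_force"])
k=(abs(a)<16)&(abs(b)>26)&(abs(b)<55)&(z>4)&(z<50)
for i in np.argsort(z):
    if k[i]: print(u[i],v[i],int(a[i]),int(b[i]),round(float(z[i]),1),im[v[i],u[i]],end=' ; ')
```

```text
[ 0.58666946 -0.26262627 -0.01234282] [ 0.2028232   0.41393808 -1.01436838]
397 219 -12 -34 22.5 [114 111 106] ; 398 219 -12 -31 22.9 [104 101  95] ; 424 223 -13 32 22.9 [112 109 102] ; 423 222 -11 29 23.6 [75 73 68] ; 399 219 -12 -29 23.9 [108 103  97] ; 424 222 -10 32 23.9 [81 80 79] ; 423 218 1 29 24.2 [56 53 49] ; 397 218 -10 -34 24.3 [90 91 90] ; 428 221 -7 41 25.6 [105 101  95] ; 425 223 -15 34 26.1 [124 120 113] ; 427 221 -8 39 26.1 [101  98  92] ; 423 221 -10 29 26.7 [51 50 45] ; 423 216 5 29 26.8 [80 77 71] ; 423 219 -4 29 27.0 [54 51 49] ; 399 218 -12 -30 27.2 [90 86 82] ; 425 222 -13 34 27.5 [109 108 107] ; 398 218 -13 -32 27.6 [77 77 76] ; 423 220 -8 29 27.7 [51 50 45] ; 425 221 -11 33 28.2 [107 109 109] ; 395 216 -8 -40 28.3 [64 62 59] ; 397 217 -10 -35 28.4 [84 85 85] ; 423 217 1 28 28.4 [69 66 62] ; 427 220 -7 38 28.7 [54 54 55] ; 423 215 7 28 28.9 [83 81 75] ; 428 220 -7 41 29.1 [45 44 43] ; 426 221 -11 36 29.3 [110 111 107] ; 424 221 -13 31 29.9 [75 74 76] ; 398 217 -12 -32 30.2 [77 78 78] ; 399 217 -11 -30 30.2 [85 83 79] ; 396 216 -9 -38 30.3 [62 62 61] ; 395 215 -
[... 1761 characters left out ...]
4.9 [75 76 76] ; 430 217 -11 42 45.0 [71 70 65] ; 425 217 -13 30 45.2 [47 48 48] ; 429 216 -9 39 46.3 [17 18 19] ; 426 216 -11 32 46.7 [84 85 85] ; 425 212 1 30 46.8 [20 20 20] ; 397 211 -8 -38 46.9 [35 36 38] ; 425 216 -11 29 47.0 [20 20 21] ; 429 215 -6 39 47.0 [33 34 36] ; 398 212 -11 -35 47.4 [82 83 83] ; 427 216 -11 34 47.6 [90 91 91] ; 425 215 -9 29 47.6 [ 9  8 10] ; 396 211 -9 -40 47.8 [20 19 22] ; 425 214 -6 29 48.0 [ 8  8 10] ; 399 212 -11 -33 48.1 [82 84 83] ; 430 216 -10 41 48.1 [41 41 41] ; 425 213 -3 29 48.8 [15 14 14] ; 398 210 -6 -36 48.9 [62 63 63] ; 425 210 6 29 48.9 [67 65 60] ; 396 210 -7 -41 49.7 [20 21 24] ; 399 211 -9 -33 49.8 [93 93 93] ; 425 211 2 29 49.9 [45 43 42] ;
```

View pics/e.png

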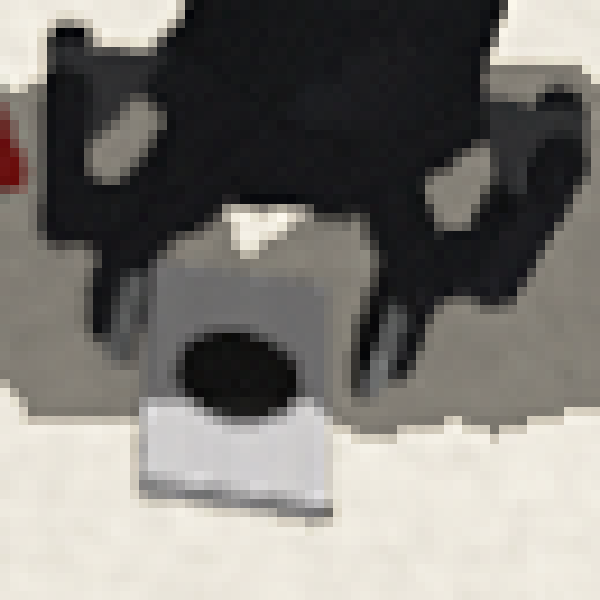

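The crop shows the fingers on both sides of the carrier. Depth puts their tips about 22 mm above the bench, well above what the TCP reading implies. I'll lower it in measured steps and watch the force.

>>> play_rows --rows '[{"linear":[0,0,-0.2],"rotation":[0,0,0],"grip":-0.41},{"linear":[0,0,-0.4],"rotation":[0,0,0],"grip":-0.41},{"linear":[0,0,-0.6],"rotation":[0,0,0],"grip":-0.41},{"linear":[0,0,-0.6],"rotation":[0,0,0],"grip":-0.41}]'

```text
time_s: 7.18
position: [0.5857, -0.2621, -0.0288]
ee_rot: [-3.139, 0.001, 0.705]
contact_force: [-0.6, 0.3, -0.2]
finger_gap: 0.0602
grip_force: 0.0
```

>>> play_rows --rows '[{"linear":[0,0,0],"rotation":[0,0,0],"grip":-0.25},{"linear":[0,0,0],"rotation":[0,0,0],"grip":-0.15},{"linear":[0,0,0],"rotation":[0,0,0],"grip":-0.1},{"linear":[0,0,0],"rotation":[0,0,0],"grip":-0.1},{"linear":[0,0,0],"rotation":[0,0,0],"grip":-0.1}]' --grip_force 30

```text
time_s: 7.6
position: [0.5868, -0.2627, -0.027]
ee_rot: [-3.142, 0.0, 0.706]
contact_force: [-0.1, 0.8, -1.4]
finger_gap: 0.0486
grip_force: 32.3
```

>>> play_rows --rows '[{"linear":[0,0,0],"rotation":[0,0,0],"grip":-0.35},{"linear":[0,0,0],"rotation":[0,0,0],"grip":-0.35},{"linear":[0,0,-0.1],"rotation":[0,0,0],"grip":-0.35},{"linear":[0,0,-0.14],"rotation":[0,0,0],"grip":-0.35},{"linear":[0,0,-0.14],"rotation":[0,0,0],"grip":-0.35},{"linear":[0,0,-0.14],"rotation":[0,0,0],"grip":-0.1},{"linear":[0,0,-0.14],"rotation":[0,0,0],"grip":0.1},{"linear":[0,0,-0.14],"rotation":[0,0,0],"grip":0.1},{"linear":[0,0,-0.14],"rotation":[0,0,0],"grip":0.1}]' --grip_force 50

```text
time_s: 8.35
position: [0.5877, -0.2632, -0.0296]
ee_rot: [3.14, -0.001, 0.706]
contact_force: [0.7, -0.5, 4.9]
finger_gap: 0.0485
grip_force: 55.2
```

>>> play_rows --rows '[{"linear":[0,0,0.3],"rotation":[0,0,0],"grip":0.1},{"linear":[0,0,1.2],"rotation":[0,0,0],"grip":0.1},{"linear":[0,0,2.2],"rotation":[0,0,0],"grip":0.1},{"linear":[0,0,3.2],"rotation":[0,0,0],"grip":0.1},{"linear":[-0.4,1.2,3.2],"rotation":[0,0,0.7],"grip":0.1},{"linear":[-0.8,2.4,3.2],"rotation":[0,0,1.4],"grip":0.1},{"linear":[-1.2,3.6,3.2],"rotation":[0,0,2.1],"grip":0.1},{"linear":[-1.6,4.8,3.2],"rotation":[0,0,2.8],"grip":0.1},{"linear":[-2.0,6.0,3.2],"rotation":[0,0,3.5],"grip":0.1},{"linear":[-2.4,7.2,3.2],"rotation":[0,0,4.2],"grip":0.1},{"linear":[-2.8,8.4,3.2],"rotation":[0,0,4.9],"grip":0.1},{"linear":[-3.2,9.6,3.2],"rotation":[0,0,5.6],"grip":0.1},{"linear":[-3.6,10.6,3.2],"rotation":[0,0,6.2],"grip":0.1},{"linear":[-3.97,11.4,3.2],"rotation":[0,0,6.47],"grip":0.1},{"linear":[-3.97,11.62,3.2],"rotation":[0,0,6.47],"grip":0.1},{"linear":[-3.97,11.62,3.2],"rotation":[0,0,6.47],"grip":0.1},{"linear":[-3.97,11.62,3.2],"rotation":[0,0,6.47],"grip":0.1}]'

```text
time_s: 9.77
position: [0.488, 0.0275, 0.0496]
ee_rot: [3.141, 0.0, 1.383]
contact_force: [-0.2, 0.5, -1.4]
finger_gap: 0.0486
grip_force: 52.1
```

```bash
cat > look.py <<'E'
from h import *
import sys
def look(zlo,zhi,fn=None,box=None,turn=False):
    s=get_state();print(s["position"].round(4),s["ee_rot"].round(3),s["contact_force"].round(1),s["finger_gap"],s["time_s"])
    ex=np.array([np.cos(np.radians(79.2)),np.sin(np.radians(79.2))]);ey=np.array([-ex[1],ex[0]])
    o=[]
    for cam in("side","top"):
        im,d=get_image(cam);o.append(im)
        for r in trace(cam,"carrier")[:3]:
            m=np.array(r["pixels"]);c=im[m].mean(0)
            if c[0]-c[2]>25: continue
            P,u,v=pts(cam,d,m);P*=1000
            T=P[(P[:,2]>zlo)&(P[:,2]<zhi)]
            if len(T)<15: print(cam,"few",len(P));continue
            b=np.stack([(T[:,:2]-[494.6,63])@ex,(T[:,:2]-[494.6,63])@ey],1)
            print(cam,round(r["score"],2),len(T),np.round(r["extent"]),"block x",np.percentile(b[:,0],[1,50,99]).round(1),"y",np.percentile(b[:,1],[1,50,99]).round(1),"z",np.percentile(T[:,2],[2,50,98]).round(1),[np.round(w,1) for w in cv2.minAreaRect(b.astype(np.float32))])
    if fn:
        cv2.imwrite(fn,cv2.cvtColor(cv2.resize(o[0][110:210,240:370],(780,600),interpolation=cv2.INTER_CUBIC),cv2.COLOR_RGB2BGR))
E
python3 -c "
from look import *
look(20,140,'pics/f.png')"
```

```text
[0.488  0.0275 0.0496] [3.141 0.    1.383] [-0.2  0.5 -1.4] 0.04857943345458378 9.7667
side 0.73 277 [303. 144. 323. 166.] block x [-76.6 -47.9  -1.5] y [-22.3  -2.   24.6] z [84.1 88.2 91. ] [array([-38.3,   0.3]), array([43.8, 81.2]), np.float64(83.5)]
top 0.67 219 [282. 157. 294. 180.] block x [-74.9 -65.  -52.8] y [-34.8  -0.1  25.4] z [43.6 90.2 93.9] [array([-64. ,  -5.3]), array([61.8, 22.6]), np.float64(89.0)]
```

View pics/f.png

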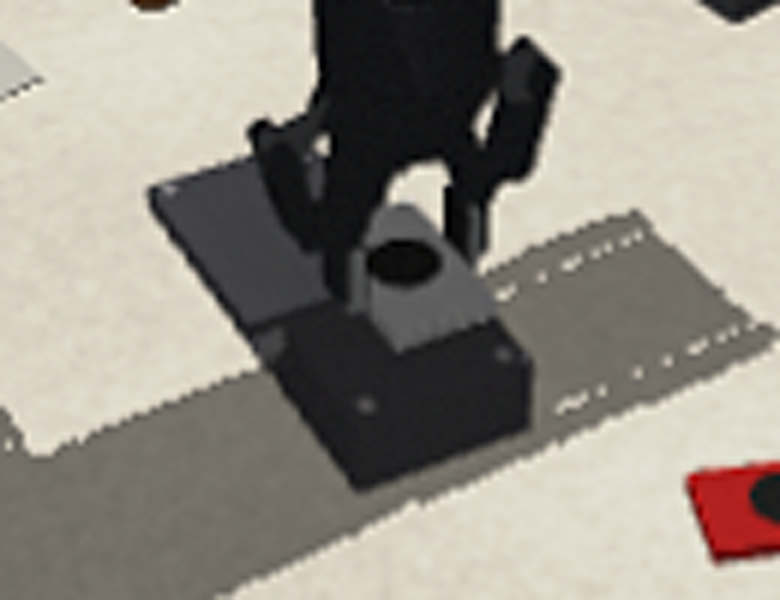

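The carrier is held level, pad up, above the deck (crop 400,265), with its centre near block x ‑37. Next I'll lower and release it.

>>> play_rows --rows '[{"linear":[0,0,-0.5],"rotation":[0,0,0],"grip":0.1},{"linear":[0,0,-1.0],"rotation":[0,0,0],"grip":0.1},{"linear":[0,0,-1.3],"rotation":[0,0,0],"grip":0.1},{"linear":[0,0,-1.42],"rotation":[0,0,0],"grip":0.1},{"linear":[0,0,-1.46],"rotation":[0,0,0],"grip":0.1},{"linear":[0,0,-1.46],"rotation":[0,0,0],"grip":0.1},{"linear":[0,0,-1.46],"rotation":[0,0,0],"grip":0.1}]'

```text
time_s: 10.55
position: [0.4876, 0.0272, 0.0134]
ee_rot: [-3.141, 0.0, 1.382]
contact_force: [-2.5, -1.2, 4.2]
finger_gap: 0.0486
grip_force: 54.7
```

>>> play_rows --rows '[{"linear":[0,0,0],"rotation":[0,0,0],"grip":-0.1},{"linear":[0,0,0],"rotation":[0,0,0],"grip":-0.4},{"linear":[0,0,0],"rotation":[0,0,0],"grip":-0.5},{"linear":[0,0,0],"rotation":[0,0,0],"grip":-0.5},{"linear":[0,0,0.5],"rotation":[0,0,0],"grip":-0.5},{"linear":[0,0,1.5],"rotation":[0,0,0],"grip":-0.5},{"linear":[0,0,2.0],"rotation":[0,0,0],"grip":-0.5},{"linear":[-0.4,-1.5,2.0],"rotation":[0,0,0],"grip":0.5},{"linear":[-0.7,-3.0,2.0],"rotation":[0,0,0],"grip":1},{"linear":[-0.7,-3.6,2.0],"rotation":[0,0,0],"grip":1},{"linear":[-0.7,-3.6,2.0],"rotation":[0,0,0],"grip":1},{"linear":[-0.7,-3.6,2.0],"rotation":[0,0,0],"grip":1}]'

```text
time_s: 11.55
position: [0.4703, -0.0627, 0.0631]
ee_rot: [3.141, -0.0, 1.381]
contact_force: [0.5, 1.3, 0.3]
finger_gap: 0.0034
grip_force: 0.0
```

```bash
cat >> look.py <<'E'
def tip():
    im,d=get_image("side");s=get_state();t=s["position"];y=s["ee_rot"][2]
    P,u,v=pts("side",d,np.ones((400,640),bool));q=P-t
    a=(q[:,0]*np.cos(y)+q[:,1]*np.sin(y))*1000;b=(q[:,0]*np.sin(y)-q[:,1]*np.cos(y))*1000;z=P[:,2]*1000
    k=(abs(a)<35)&(abs(b)<50)&(z>(t[2]*1000+12))&(z<(t[2]*1000+100))&(im[v,u].max(1)<125)
    for lo in range(-10,100,5):
        j=k&(z-t[2]*1000>=lo)&(z-t[2]*1000<lo+5)
        if j.any(): print("dz",lo,j.sum(),"x",np.percentile(a[j],[3,97]).round(),"y",np.percentile(b[j],[3,97]).round())
E
python3 -c "
from look import *
look(48,60,'pics/g.png');tip()"
```

```text
[ 0.4703 -0.0627  0.0631] [ 3.141 -0.     1.381] [0.5 1.3 0.3] 0.003378871012285477 11.55
side 0.86 275 [293. 157. 320. 178.] block x [-77.8 -42.7   3.1] y [-12.8   9.2  26.1] z [48.4 52.  54.6] [array([-36.7,   9.8]), array([81.9, 41.6]), np.float64(6.7)]
top 0.69 533 [259. 157. 295. 183.] block x [-74.2 -39.1  -2.8] y [-22.4   3.7  26.1] z [50.4 54.2 58.3] [array([-38.2,   1.5]), array([50.2, 74.1]), np.float64(88.6)]
dz 25 3 x [-10.  -7.] y [-7.  5.]
dz 30 10 x [-13.   2.] y [-12.   1.]
dz 35 19 x [-15.  -1.] y [-13.  12.]
dz 40 16 x [-14.   2.] y [-14.  10.]
dz 45 15 x [-13.  -3.] y [-15.  12.]
dz 50 22 x [-14.   2.] y [-15.   8.]
dz 55 16 x [-13.  -4.] y [-14.   9.]
dz 60 12 x [-15.  -8.] y [-13.   4.]
dz 65 11 x [-15.  -7.] y [-17.   7.]
dz 70 29 x [-16.  -8.] y [-27.  24.]
dz 75 42 x [-16.   3.] y [-32.  28.]
dz 80 59 x [-17.   6.] y [-34.  31.]
dz 85 42 x [-14.   9.] y [-40.  37.]
dz 90 37 x [-19.   6.] y [-41.  39.]
dz 95 49 x [-20.   1.] y [-46.  43.]
```

View pics/g.png

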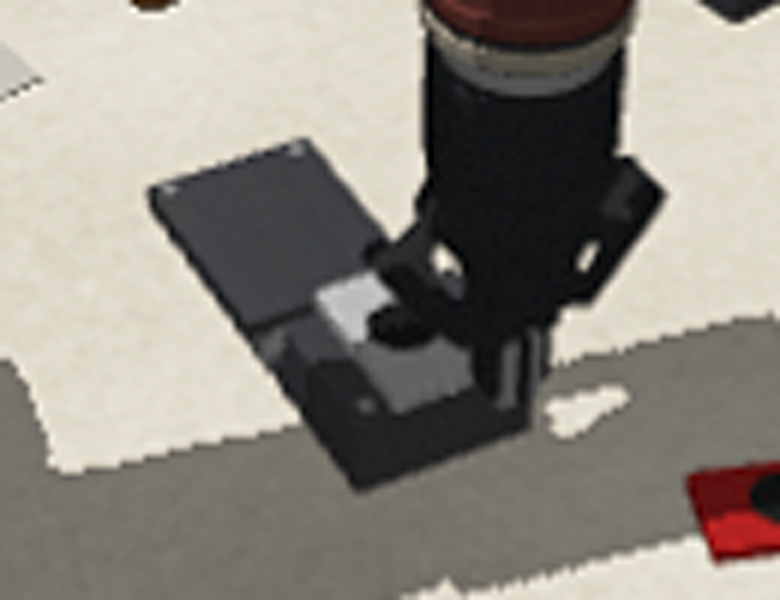

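The carrier lies pad up on the deck (crop 400,330), end on to the ramp, with its rear end near block x ‑77. I'll lower the shut fingers behind it and push slowly.

>>> play_rows --rows '[{"linear":[0,0,-0.8],"rotation":[0,0,0],"grip":1},{"linear":[0,0,-1.6],"rotation":[0,0,0],"grip":1},{"linear":[0,0,-1.68],"rotation":[0,0,0],"grip":1},{"linear":[0.13,0.7,-1.68],"rotation":[0,0,0],"grip":1},{"linear":[0.24,1.3,-1.68],"rotation":[0,0,0],"grip":1},{"linear":[0.26,1.4,-1.68],"rotation":[0,0,0],"grip":1},{"linear":[0.29,1.5,-1.68],"rotation":[0,0,0],"grip":1},{"linear":[0.3,1.6,-1.68],"rotation":[0,0,0],"grip":1},{"linear":[0.32,1.7,-1.68],"rotation":[0,0,0],"grip":1},{"linear":[0.34,1.8,-1.68],"rotation":[0,0,0],"grip":1},{"linear":[0.36,1.9,-1.68],"rotation":[0,0,0],"grip":1},{"linear":[0.38,2.0,-1.68],"rotation":[0,0,0],"grip":1},{"linear":[0.4,2.1,-1.68],"rotation":[0,0,0],"grip":1},{"linear":[0.42,2.2,-1.68],"rotation":[0,0,0],"grip":1},{"linear":[0.44,2.3,-1.68],"rotation":[0,0,0],"grip":1},{"linear":[0.46,2.4,-1.68],"rotation":[0,0,0],"grip":1},{"linear":[0.48,2.5,-1.68],"rotation":[0,0,0],"grip":1},{"linear":[0.49,2.55,-1.68],"rotation":[0,0,0],"grip":1},{"linear":[0.49,2.55,-1.68],"rotation":[0,0,0],"grip":1}]'

```text
time_s: 13.38
position: [0.4824, 0.002, 0.0209]
ee_rot: [-3.141, -0.0, 1.383]
contact_force: [-0.0, -0.2, 0.5]
finger_gap: -0.0002
grip_force: 0.1
```

```bash
python3 -c "
from look import *
look(45,62,'pics/h.png')"
```

```text
[0.4824 0.002  0.0209] [-3.141 -0.     1.383] [-0.  -0.2  0.5] -0.0001765570248301334 13.3833
side 0.5 109 [291. 153. 309. 170.] block x [-54.3 -27.6  20.7] y [-14.2  20.   26.4] z [45.5 51.3 54.5] [array([-16.8,   6.3]), array([40.7, 76.3]), np.float64(88.4)]
top 0.65 294 [250. 156. 273. 175.] block x [-28.2   7.2  26.3] y [-22.7   9.8  26.1] z [49.5 54.3 57.8] [array([-1.3,  1.2]), array([50.1, 56.5]), np.float64(89.0)]
```

View pics/h.png

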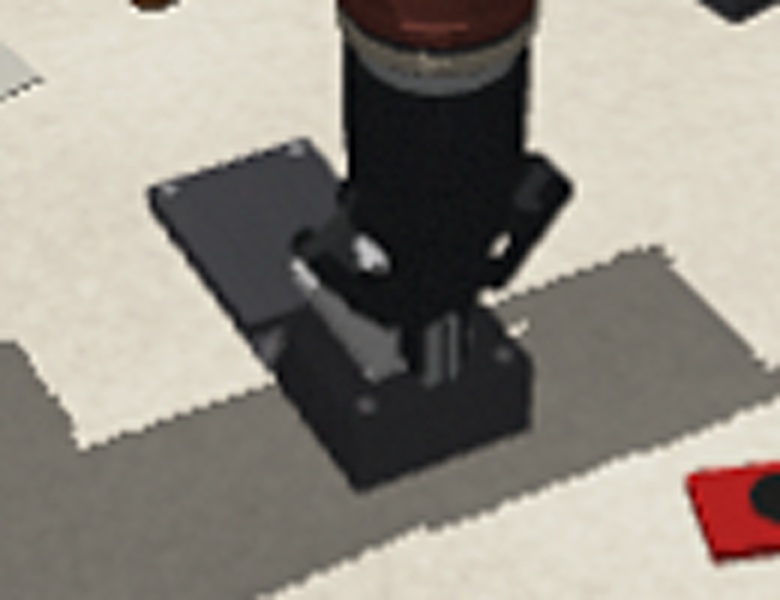

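The carrier is pushed halfway, with its front end near block x 26 and its middle near ‑13. I'll continue slowly to just past the crest.

>>> play_rows --rows '[{"linear":[0.02,0.1,0],"rotation":[0,0,0],"grip":1},{"linear":[0.04,0.2,0],"rotation":[0,0,0],"grip":1},{"linear":[0.06,0.3,0],"rotation":[0,0,0],"grip":1},{"linear":[0.08,0.4,0],"rotation":[0,0,0],"grip":1},{"linear":[0.09,0.46,0],"rotation":[0,0,0],"grip":1},{"linear":[0.1,0.5,0],"rotation":[0,0,0],"grip":1},{"linear":[0.1,0.53,0],"rotation":[0,0,0],"grip":1},{"linear":[0.11,0.56,0],"rotation":[0,0,0],"grip":1},{"linear":[0.11,0.58,0],"rotation":[0,0,0],"grip":1},{"linear":[0.11,0.6,0],"rotation":[0,0,0],"grip":1},{"linear":[0.11,0.6,0],"rotation":[0,0,0],"grip":1},{"linear":[0.11,0.6,0],"rotation":[0,0,0],"grip":1},{"linear":[0.11,0.6,0],"rotation":[0,0,0],"grip":1}]'

```text
time_s: 14.67
position: [0.4852, 0.0165, 0.021]
ee_rot: [3.142, -0.0, 1.383]
contact_force: [-0.4, -1.1, 1.1]
finger_gap: 0.0002
grip_force: 0.2
```

```bash
python3 -c "
from look import *
look(5,90)"
```

```text
[0.4852 0.0165 0.021 ] [ 3.142 -0.     1.383] [-0.4 -1.1  1.1] 0.00019270297731751142 14.6667
side 0.6 123 [287. 149. 308. 170.] block x [-46.  -13.4  31.4] y [-12.1  19.9  25.8] z [43.4 51.3 58. ] [array([-1.5, 16.9]), array([37.7, 84. ]), np.float64(69.0)]
top 0.63 268 [245. 155. 267. 176.] block x [-9.9 22.8 41.4] y [-20.2  10.1  25.5] z [47.1 54.  57.8] [array([25.9,  9. ]), array([38.8, 73.5]), np.float64(50.7)]
```

>>> play_rows --rows '[{"linear":[0.005,0.03,0],"rotation":[0,0,0],"grip":1},{"linear":[0.01,0.06,0],"rotation":[0,0,0],"grip":1},{"linear":[0.01,0.06,0],"rotation":[0,0,0],"grip":1},{"linear":[0.01,0.06,0],"rotation":[0,0,0],"grip":1},{"linear":[0.01,0.06,0],"rotation":[0,0,0],"grip":1}]'

```text
time_s: 15.28
position: [0.4854, 0.018, 0.021]
ee_rot: [3.142, -0.0, 1.383]
contact_force: [-0.2, -0.5, 0.5]
finger_gap: 0.0001
grip_force: 0.3
```

```bash
python3 -c "
from look import *
look(5,90)"
```

```text
[0.4854 0.018  0.021 ] [ 3.142 -0.     1.383] [-0.2 -0.5  0.5] 7.649276730422142e-05 15.2833
side 0.66 124 [287. 147. 305. 169.] block x [-36.7  -5.8  39.3] y [-12.2  20.4  26.4] z [42.8 51.5 54.6] [array([1.2, 6.8]), array([39.6, 78.6]), np.float64(88.5)]
top 0.8 247 [244. 155. 266. 175.] block x [-7.5 23.3 41.6] y [-19.6  10.2  25.6] z [49.8 53.7 57.3] [array([24.2, 11.6]), array([37. , 63.5]), np.float64(50.9)]
```

>>> play_rows --rows '[{"linear":[0.005,0.03,0],"rotation":[0,0,0],"grip":1},{"linear":[0.01,0.05,0],"rotation":[0,0,0],"grip":1},{"linear":[0.01,0.05,0],"rotation":[0,0,0],"grip":1},{"linear":[0.01,0.05,0],"rotation":[0,0,0],"grip":1},{"linear":[0.01,0.05,0],"rotation":[0,0,0],"grip":1},{"linear":[0.01,0.05,0],"rotation":[0,0,0],"grip":1}]'

```text
time_s: 15.98
position: [0.4857, 0.0192, 0.021]
ee_rot: [3.142, -0.0, 1.383]
contact_force: [1.0, -0.2, -0.8]
finger_gap: -0.0
grip_force: 0.4
```

```bash
python3 -c "
from look import *
look(5,90)"
```

```text
[0.4857 0.0192 0.021 ] [ 3.142 -0.     1.383] [ 1.  -0.2 -0.8] -2.933338483702688e-05 15.9833
side 0.56 93 [289. 149. 306. 168.] block x [-36.2  -9.1  35.7] y [-12.6  20.   26.8] z [46.1 51.6 54.7] [array([ 5.3, 17.7]), array([37.7, 80.9]), np.float64(67.0)]
top 0.8 204 [245. 154. 264. 174.] block x [-2.2 26.2 42. ] y [-18.8   9.4  23.8] z [50.1 53.8 57.5] [array([27.3,  9.6]), array([33.2, 58.5]), np.float64(50.3)]
```

>>> play_rows --rows '[{"linear":[0.005,0.03,0],"rotation":[0,0,0],"grip":1},{"linear":[0.01,0.04,0],"rotation":[0,0,0],"grip":1},{"linear":[0.01,0.04,0],"rotation":[0,0,0],"grip":1},{"linear":[0.01,0.04,0],"rotation":[0,0,0],"grip":1},{"linear":[0.01,0.04,0],"rotation":[0,0,0],"grip":1},{"linear":[0.01,0.04,0],"rotation":[0,0,0],"grip":1}]'

```text
time_s: 16.68
position: [0.4859, 0.0203, 0.021]
ee_rot: [-3.142, -0.0, 1.383]
contact_force: [-0.4, -0.9, -0.1]
finger_gap: 0.0004
grip_force: 0.4
```

```bash
python3 -c "
from look import *
look(5,90,'pics/i.png')"
```

```text
[0.4859 0.0203 0.021 ] [-3.142 -0.     1.383] [-0.4 -0.9 -0.1] 0.00042495359959447373 16.6833
side 0.53 320 [332. 213. 358. 235.] block x [-254.7 -231.2 -204.6] y [-27.4  -2.   22.2] z [ 5.8  9.1 12. ] [array([-229.9,   -3.7]), array([51.9, 52.1]), np.float64(0.6)]
top 0.73 235 [243. 157. 266. 176.] block x [-2.9 26.2 44.1] y [-17.   11.3  25.7] z [49.3 53.9 58.2] [array([27.4, 12.1]), array([35.9, 61.2]), np.float64(51.9)]
```

>>> play_rows --rows '[{"linear":[-0.01,-0.06,0],"rotation":[0,0,0],"grip":1},{"linear":[-0.02,-0.12,0],"rotation":[0,0,0],"grip":1},{"linear":[-0.02,-0.12,0],"rotation":[0,0,0],"grip":1},{"linear":[-0.02,-0.12,0],"rotation":[0,0,0],"grip":1}]'

```text
time_s: 17.22
position: [0.4853, 0.0172, 0.0209]
ee_rot: [-3.141, -0.0, 1.383]
contact_force: [0.2, 0.4, -0.3]
finger_gap: -0.0001
grip_force: 0.0
```

```bash
cat >> look.py <<'E'
def prof():
    ex=np.array([np.cos(np.radians(79.2)),np.sin(np.radians(79.2))]);ey=np.array([-ex[1],ex[0]])
    for cam in("top","side"):
        im,d=get_image(cam);P,u,v=pts(cam,d,np.ones((400,640),bool));P*=1000
        X=(P[:,:2]-[494.6,63])@ex;Y=(P[:,:2]-[494.6,63])@ey
        r=[]
        for lo in range(-60,90,6):
            j=(X>=lo)&(X<lo+6)&(Y>5)&(Y<22)
            if j.any(): r.append((lo+3,int(j.sum()),int(np.percentile(P[j,2],20)),int(np.percentile(P[j,2],80))))
        print(cam,r)
E
python3 -c "
from look import *
look(5,90);prof()"
```

```text
[0.4853 0.0172 0.0209] [-3.141 -0.     1.383] [ 0.2  0.4 -0.3] -7.1147033076997e-05 17.2167
top 0.53 152 [252. 162. 267. 176.] block x [-12.4  14.9  33.9] y [-13.1  13.4  25.8] z [13.6 38.8 75.7] [array([15.8, 15. ]), array([31.8, 59.3]), np.float64(53.5)]
top [(-57, 41, 421, 424), (-51, 38, 421, 424), (-45, 40, 421, 425), (-39, 40, 421, 425), (-33, 44, 421, 424), (-27, 38, 421, 424), (-21, 40, 421, 424), (-15, 43, 421, 425), (-9, 37, 421, 425), (-3, 87, 419, 442), (3, 43, 58, 443), (9, 36, 49, 442), (15, 9, 38, 44), (21, 11, 29, 34), (27, 10, 21, 25), (33, 8, 15, 17), (39, 21, 6, 15), (45, 12, 12, 16), (51, 15, 13, 16), (57, 16, 12, 14), (63, 15, 13, 16), (69, 14, 13, 16), (75, 13, 13, 16), (81, 16, 13, 16), (87, 13, 13, 16)]
side [(-57, 81, 59, 147), (-51, 35, 42, 77), (-45, 22, 42, 98), (-39, 17, 41, 101), (-33, 8, 41, 44), (-27, 9, 39, 43), (-21, 11, 40, 42), (-15, 5, 40, 42), (-9, 25, 41, 437), (-3, 45, 44, 437), (3, 5, 356, 441), (33, 1, 16, 16), (39, 1, 12, 12), (45, 10, 12, 14), (51, 6, 11, 12), (57, 9, 11, 14), (63, 7, 11, 13), (69, 8, 10, 13), (75, 7, 11, 13), (81, 6, 11, 13), (87, 10, 11, 14)]
```

It tipped once the pusher was relieved. The depth profile shows a 55° lean with the foot in the groove and the upper end about 30 mm above the deck. I'll raise the pusher and push it over.

>>> play_rows --rows '[{"linear":[0,0,0.42],"rotation":[0,0,0],"grip":1},{"linear":[0,0,0.42],"rotation":[0,0,0],"grip":1},{"linear":[0.06,0.3,0.42],"rotation":[0,0,0],"grip":1},{"linear":[0.11,0.6,0.42],"rotation":[0,0,0],"grip":1},{"linear":[0.15,0.8,0.42],"rotation":[0,0,0],"grip":1},{"linear":[0.19,1.0,0.42],"rotation":[0,0,0],"grip":1},{"linear":[0.23,1.2,0.42],"rotation":[0,0,0],"grip":1},{"linear":[0.27,1.4,0.42],"rotation":[0,0,0],"grip":1},{"linear":[0.3,1.6,0.42],"rotation":[0,0,0],"grip":1},{"linear":[0.34,1.8,0.42],"rotation":[0,0,0],"grip":1},{"linear":[0.38,2.0,0.42],"rotation":[0,0,0],"grip":1},{"linear":[0.42,2.2,0.42],"rotation":[0,0,0],"grip":1},{"linear":[0.46,2.4,0.42],"rotation":[0,0,0],"grip":1},{"linear":[0.49,2.6,0.42],"rotation":[0,0,0],"grip":1},{"linear":[0.53,2.8,0.42],"rotation":[0,0,0],"grip":1},{"linear":[0.57,3.0,0.42],"rotation":[0,0,0],"grip":1},{"linear":[0.61,3.18,0.42],"rotation":[0,0,0],"grip":1},{"linear":[0.61,3.18,0.42],"rotation":[0,0,0],"grip":1},{"linear":[0.61,3.18,0.42],"rotation":[0,0,0],"grip":1},{"linear":[0.61,3.18,0.42],"rotation":[0,0,0],"grip":1}]'

```text
time_s: 19.18
position: [0.5006, 0.0967, 0.0314]
ee_rot: [-3.141, 0.0, 1.383]
contact_force: [0.7, -0.7, -0.3]
finger_gap: 0.0
grip_force: 0.0
```

```bash
python3 -c "
from look import *
look(5,90);prof()"
```

```text
[0.5006 0.0967 0.0314] [-3.141  0.     1.383] [ 0.7 -0.7 -0.3] 4.047704739042742e-05 19.1833
side 0.7 262 [278. 143. 305. 162.] block x [ 22.9  56.7 100.9] y [-19.1   6.4  25.9] z [19.3 22.9 26.1] [array([61.8,  4.3]), array([84.1, 46.7]), np.float64(3.9)]
top [(-57, 15, 42, 46), (-51, 18, 43, 45), (-45, 14, 42, 45), (-39, 14, 43, 46), (-33, 140, 378, 436), (-27, 69, 45, 462), (-21, 49, 44, 463), (-15, 36, 44, 459), (-9, 19, 43, 47), (-3, 85, 197, 431), (3, 60, 209, 432), (9, 50, 426, 433), (15, 63, 132, 433), (21, 71, 21, 433), (27, 70, 27, 433), (33, 58, 27, 434), (39, 47, 430, 435), (45, 44, 432, 436), (51, 40, 433, 436), (57, 42, 433, 435), (63, 37, 434, 436), (69, 34, 434, 436), (75, 65, 433, 449), (81, 31, 445, 450), (87, 26, 445, 449)]
side [(-57, 11, 41, 43), (-51, 8, 39, 43), (-45, 13, 41, 43), (-39, 9, 42, 178), (-33, 246, 374, 434), (-27, 91, 357, 447), (-21, 9, 40, 208), (-15, 12, 39, 43), (-9, 18, 42, 340), (-3, 300, 216, 319), (3, 137, 225, 306), (9, 14, 230, 238), (15, 63, 132, 160), (21, 76, 98, 165), (27, 51, 59, 106), (33, 23, 23, 111), (39, 18, 23, 111), (45, 11, 22, 111), (51, 8, 22, 24), (57, 10, 21, 24), (63, 5, 22, 24), (69, 9, 21, 23), (75, 20, 22, 445), (81, 9, 21, 191), (87, 11, 21, 23)]
```

>>> play_rows --rows '[{"linear":[0,0,1.5],"rotation":[0,0,0],"grip":1},{"linear":[0,0,3],"rotation":[0,0,0],"grip":1},{"linear":[-0.6,-1.5,4],"rotation":[0,0,0],"grip":1},{"linear":[-1,-3,4],"rotation":[0,0,0],"grip":1},{"linear":[-1,-4.5,4],"rotation":[0,0,0],"grip":1},{"linear":[-1,-6,4],"rotation":[0,0,0],"grip":1},{"linear":[-1,-7,4],"rotation":[0,0,0],"grip":1},{"linear":[-1,-7,4],"rotation":[0,0,0],"grip":1},{"linear":[-1,-7,4],"rotation":[0,0,0],"grip":1}]'

```text
time_s: 20.23
position: [0.4755, -0.0794, 0.1316]
ee_rot: [3.142, -0.0, 1.38]
contact_force: [0.7, 0.9, 0.3]
finger_gap: 0.0001
grip_force: 0.0
```

```bash
python3 -c "
from look import *
look(5,90,'pics/j.png');prof()"
```

```text
[ 0.4755 -0.0794  0.1316] [ 3.142 -0.     1.38 ] [0.7 0.9 0.3] 0.00014714621624381744 20.2333
side 0.7 336 [280. 144. 307. 162.] block x [ 21.8  60.7 103.5] y [-24.2   2.1  25.6] z [17.4 22.7 26.2] [array([53.3,  0.4]), array([106. ,  51.9]), np.float64(0.8)]
side 0.51 1548 [266. 136. 329. 192.] block x [-77.2 -25.8 152.3] y [-44.7   9.1  45.3] z [ 7.3 27.9 44.2] [array([39.2, -0.3]), array([236. ,  92.5]), np.float64(0.0)]
top 0.55 40 [225. 151. 232. 162.] block x [ 93.   99.1 103.9] y [-23.8 -11.1   6.6] z [22.2 25.2 29.6] [array([98.8, -8.6]), array([31.1,  9.8]), np.float64(83.3)]
top [(-57, 16, 43, 45), (-51, 16, 42, 46), (-45, 15, 42, 44), (-39, 16, 42, 45), (-33, 16, 43, 45), (-27, 14, 43, 46), (-21, 16, 42, 45), (-15, 17, 43, 46), (-9, 15, 43, 45), (-3, 14, 42, 44), (3, 11, 37, 40), (9, 12, 26, 33), (15, 4, 22, 24)]
side [(-57, 10, 41, 43), (-51, 9, 40, 42), (-45, 10, 40, 42), (-39, 8, 41, 42), (-33, 11, 41, 43), (-27, 8, 42, 43), (-21, 8, 41, 43), (-15, 12, 40, 42), (-9, 8, 41, 43), (-3, 6, 40, 43), (3, 2, 39, 40), (21, 3, 22, 24), (27, 13, 20, 24), (33, 5, 21, 22), (39, 10, 20, 23), (45, 7, 22, 24), (51, 9, 21, 24), (57, 9, 21, 24), (63, 7, 21, 24), (69, 9, 21, 23), (75, 11, 22, 24), (81, 5, 22, 23), (87, 8, 21, 25)]
```

View pics/j.png

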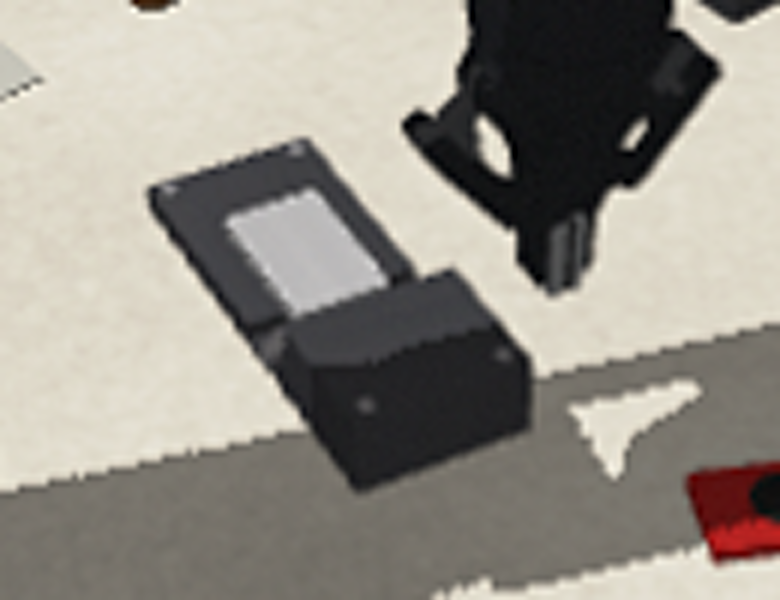

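The plain back of the carrier faces up, flat on the landing plate (crop 310,250). Top height is an even 22–24 mm, and the robot is clear of it. Handing in.

```bash
python3 -c "
from bench import *
print(sign_off())"
```

```text
the job is handed in; nothing more can be done
None
```

The job is handed in: the oblong carrier was tipped over the crest, leaned on the ramp and was pushed over, and it now lies flat, pad down, on the landing plate, centred near block x 62 mm (about 34 mm short of the plate's middle), with its rear end bridging the groove; the square carrier was never touched.

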